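# Hold the interlock key home in its switch slot

## Robot

A 6-joint arm with a two-finger parallel gripper is mounted at the origin on a cart in front of the work surface, level with it; the furniture and walls round the work are solid. World frame = base frame: x ahead of the robot, y to its left, z up, the work surface at z = 0. Lengths are in m, angles in degrees, forces in N, time in s.
With the tool pointing down it reaches from about 0.4 to 0.825 m from the base axis. Payload 7 kg.
Tool frame: the origin (TCP) lies midway between the tips of the shut fingers; the grasp point (between the pads) lies 19 mm behind it; z points along the fingers, y is the line along which they close (so a half turn about z gives the same grasp; the last joint's range is limited). The gripper opens to 88 mm and grips with 3 to 60 N. Pads are 19 mm wide; open, the fingers measure 130 mm over their backs; the gripper's body (78 mm by 193 mm) begins 47 mm behind the grasp point.
Start: joints at [92.538, 20.546, 0.682, 0, -70.136, -16.507], TCP at [0.163, 0.655, 0.227] pointing down, gripper open.
Joint ranges: [-176.03, 176.03], [-82.01, 121.73], [-58.28, 71.71], [-173.87, 95.51], [-174.79, -0.11], [-173.66, 173.66]. Speed limits (degrees/s): [136.94, 136.94, 172.46, 180, 180, 180].

## Interface

Orientations are given as [roll, pitch, yaw] about the fixed x, y, z axes, in that order (R = Rz(yaw) Ry(pitch) Rx(roll)).
In Python, from plant import ctrl gives the robot as it stands. The module is installed in compiled form; this text tells all that it offers.
- The arm moves only by the tool send_rows, never from a script. Its argument "plan" is a list that holds one entry, the list of rows, each a list of 6 numbers: the shift along the tool's x, y, z in fractions of the full range, 1 being 600 mm, then the turn, a rotation vector about the tool's x, y, z in fractions of the full range, 1 being pi rad. A call has 1 to 8 rows; each row is the pose to reach, as a shift and turn from the pose commanded when the call began, along the tool's axes at that moment; what a row does not reach only later rows make up. A row lasts 1/12 s, in which the tool goes at most 41.7 mm and 7.16 degrees, less where a joint would pass 70% of its speed; a pose out of reach is approached as far as the arm can. Shift and turn numbers lie between -1 and 1, and a call with a number outside is refused. A call with a gripper value outside its range is refused whole. "fingers" is the opening, from 0 (shut) to 1 (fully open), set as the call begins (left out, the last holds). The fingers move at their own pace and stop on an object; the grip force is fixed at half the most. Time passes only in rows, so rows that repeat a pose let the fingers close. It gives the time, the measured TCP pose, the force, the opening and the grip force at its end, in the units of the state.
- ctrl.get_obs(): the state, without advancing time (a new reading comes with each control period).
- ctrl.snapshot(name): name is "scene" or "top"; returns a dict with "img" (400x640x3 uint8, red, green, blue), "K" (3x3 intrinsics, pixels), "pose" (4x4, takes a point from camera to world coordinates). Camera axes: x right, y down, z forward; pixel columns grow to the right and rows downward; lengths in m; the calibration is good to about 2 mm. A picture is of the moment at which its call begins. There is no depth.
- ctrl.close_job(): hands the job in; it is judged then, once.
The state is a dict: "clock": time; "joint_pos": joint angles; "qvel": joint speeds; "tau": joint torques, N m; "tool_pos": TCP position; "orientation": TCP orientation; "force": force on the tool from outside, world axes, zero at the start; "moment": the same for the moment, N m; "opening": finger opening in m; "gripper_force": force on a finger pad.
Only numpy, scipy, OpenCV 4.12 (cv2) and the standard library are available. Lean on these libraries where they do the work, as an engineer would, in place of code of your own. Each camera call takes 0.05 s, during which the arm holds its last target. There are 200 camera calls.

## Task

Take the interlock key by its grip, lift it out of its wooden bench holder, turn it so that the pointer on its collar is on the side of the raised mark on the switch box's lid, and pass its tongue down through the keyed slot until the collar sits on the lid and the sprung plunger inside is pushed down. Finish while still gripping the key and holding it fully home, because the plunger pushes it back out as soon as it is let go. Leave the other loose things where they are.

Things in the scene. Friction and masses are not known exactly. Their poses are not given: they have to be found in the camera images.
- key: Actuator key, 0.06 to 0.13 kg, loose, hanging upright in the holder by its collar, at any yaw. Origin: centre of the blade's lower end, z up along the key. From below: steel tongue, z = 0 to 45 mm; round aluminium collar, 44 mm in diameter, z = 45 to 51; black grip block, z = 51 to 91, 18 mm thick along x, 38 mm wide along y (pinch it along x, from above).
- key_tip (a point): Lower end of the tongue, at the key's origin. The tongue has a T section over its full length: a blade 8 mm along x by 28 mm along y, centred, and a rib 8 mm wide along y that reaches out to x = -10 mm, so it fits the slot one way round only.
- key_pointer (a point): End of the pointer, a tab 7 mm wide on the collar that points to the rib's side (-x); this point is at (-27, 0, 51) mm in the key's frame.
- key_holder: Fixed holder: a wooden block 60 x 60 x 60 mm on a thin metal post with a round foot, its top 190 mm above the table, with a vertical round hole 34 mm in diameter and 52 mm deep in the top, in which the key hangs with its collar on the block's top (key's origin 145 mm above the table). Origin: centre of the foot's underside.
- interlock: Fixed grey switch box, an upright column, 80 (x) x 90 (y) x 190 mm high, with an aluminium lid 8 mm thick and a small cable gland low on its +y side. Origin: centre of the underside. A small raised mark stands on the lid at (-35, 0) mm. With the key in, its axes agree with the box's: pointer and mark both towards -x.
- slot (a point): Point on the lid's top, 190 mm above the table, where the key's origin enters; axes as the box. Round it is the T-shaped slot, 2 mm clear of the tongue all round: 12 mm along x by 32 mm along y, centred, plus a notch 12 mm wide along y that reaches to x = -12 mm, on the mark's side.
- plunger (a joint): Sprung steel plunger, 20 mm in diameter, inside the box under the slot: 0 at rest, with its top 31 mm below the lid's top; grows in m as it is pushed down. It resists with 2.5 N at first and 6 N at 0.014 m, where the key's collar meets the lid. It springs back to 0 and pushes the key up when that is let go.
- ink_tub: Bystander: small white lidded ink tub, 64 mm in diameter, 56 mm high, loose. Origin under its centre.
- packing_block: Bystander: hardwood block 99 x 72 x 30 mm, loose. Origin under its centre.
- tape_roll: Bystander: small roll of tape lying flat, 60 mm in diameter, 19 mm high, loose. Origin under its centre.
- spacer: Bystander: round aluminium spacer, 28 mm in diameter, 22 mm high, loose. Origin under its centre.
- cap: Bystander: white domed cap, 62 mm in diameter, 28 mm high, loose. Origin under its centre.
- hex_key: Bystander: steel hex key lying flat, 42 x 111 x 7 mm, loose. Origin under its centre.

How it is judged:
By the outcome, as a careful person would: the job done as asked, in the order asked, and still so for the second after the job is handed in, while the arm keeps its last pose, push and grip.
It also fails if it takes over 38 s, if anything falls off the work surface, if the arm or the gripper's body presses on something with over 40 N, if the wrist force passes 120 N, or if a joint passes its speed limit or range.

## Working session

There is one attempt and no reset: what is moved stays moved. The work goes in short steps, Python scripts to look and compute and a tool call to move; the robot and the scene stay as the last step left them, time stands still between calls to the robot, and variables do not carry over. Pictures are saved under pics/ and viewed, at most 10 in all, crops included, and the job is handed in when it is done.

Besides the shell and the picture viewer there is one more tool, called after "Call:" by a JSON object that holds its "op" and its "data". send_rows: Moves the arm, as the interface text tells. Its arguments: {"type":"object","properties":{"plan":{"type":"array","items":{"type":"array","items":{"type":"array","items":{"type":"number"}}}},"fingers":{"type":"number"}},"required":["plan"]}

```bash
mkdir -p pics; python3 - <<'E'
from plant import ctrl
import cv2, numpy as np
np.set_printoptions(precision=4,suppress=True)
print(ctrl.get_obs())
for n in("scene","top"):
    s=ctrl.snapshot(n); cv2.imwrite(f"pics/{n}0.png",s["img"][:,:,::-1]); np.savez(f"{n}0.npz",**s); print(n,s["K"],s["pose"])
E
```

```text
{'clock': 0.0, 'joint_pos': array([ 92.538 ,  20.5923,   0.6349,  -0.0207, -70.1348, -16.5072]), 'qvel': array([-0.1543,  0.0417,  0.1119, -0.0207, -0.0358, -0.0515]), 'tau': array([  0.0009, -58.2716,  29.3061,   6.9971,   0.0072,  -0.0002]), 'tool_pos': array([0.1628, 0.6546, 0.2256]), 'orientation': array([179.9061,  -0.0075, -13.9762]), 'force': array([-0.1287, -0.97  , -0.5739]), 'moment': array([-0.073 ,  0.005 , -0.0114]), 'gripper_force': 0.0, 'opening': 0.08757411012636164}
scene [[417.2176   0.     315.452 ]
 [  0.     417.2176 200.6337]
 [  0.       0.       1.    ]] [[ 0.6605 -0.4158  0.6251 -0.5373]
 [-0.7507 -0.3531  0.5583 -0.7769]
 [-0.0114 -0.8381 -0.5454  1.0165]
 [ 0.      0.      0.      1.    ]]
top [[369.412    0.     321.1881]
 [  0.     369.412  199.4295]
 [  0.       0.       1.    ]] [[-0.0245 -0.9839  0.1772  0.2631]
 [-0.9993  0.0293  0.0242  0.1101]
 [-0.029  -0.1765 -0.9839  1.2486]
 [ 0.      0.      0.      1.    ]]
```

View pics/scene0.png

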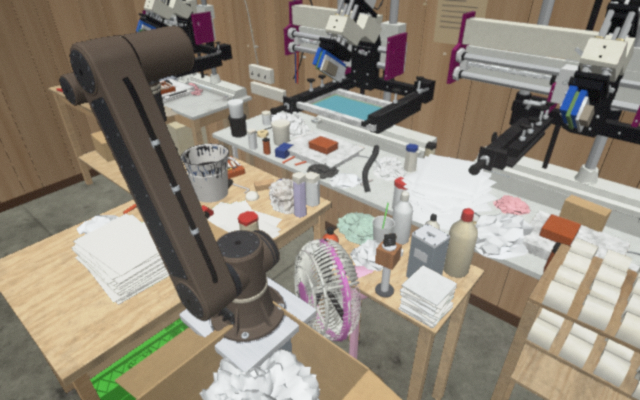

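View pics/top0.png

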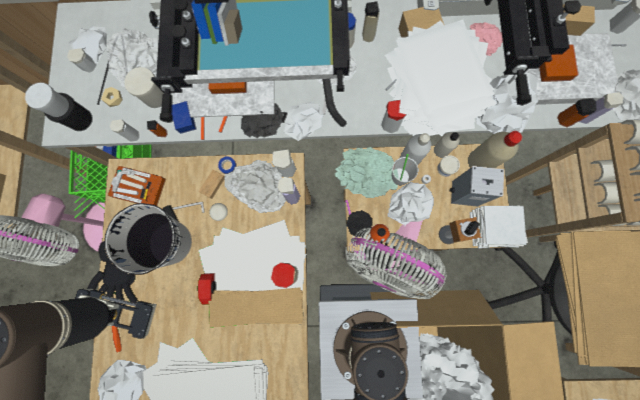

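The scene view shows the key in its wooden holder at about (388,250) and the grey box at about (428,250). In the top view they are at about (465,230) and (480,185). The fan and bottles stand nearby. I'll enlarge both regions next.

```bash
python3 - <<'E'
import cv2
a=cv2.imread("pics/scene0.png")[200:310,340:480]; b=cv2.imread("pics/top0.png")[140:260,420:540]
cv2.imwrite("pics/sc.png",cv2.resize(a,None,fx=5.5,fy=5.4,interpolation=cv2.INTER_CUBIC)); cv2.imwrite("pics/tc.png",cv2.resize(b,None,fx=5,fy=5,interpolation=cv2.INTER_CUBIC))
E
```

```text
(no output)
```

View pics/sc.png

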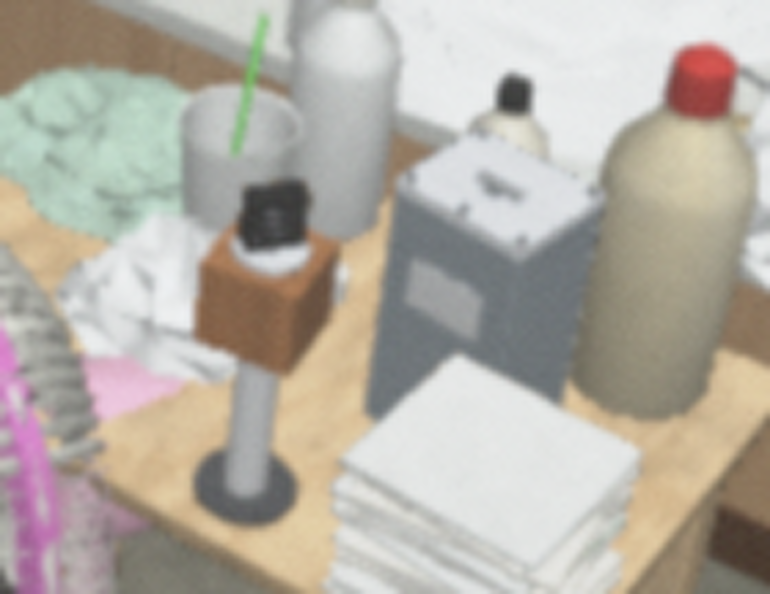

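View pics/tc.png

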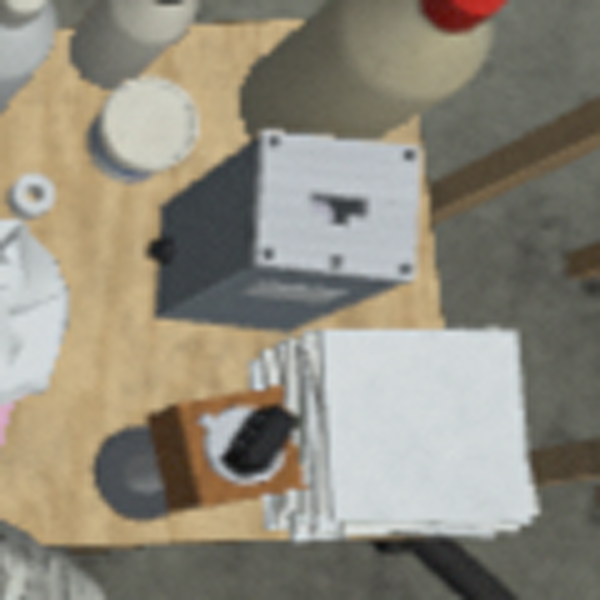

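The scene crop shows the lid corners near (397,190), (517,258), (607,195) and (482,135), and the mark at (462,208). In the top crop the lid corners are (256,265), (414,284), (421,142) and (262,132), and the mark is at (336,262). In the top crop the key's grip runs from about (235,460) to (285,415), with the pointer at (205,422). I'll triangulate these.

```bash
cat >h.py <<'E'
import numpy as np, cv2
np.set_printoptions(precision=4,suppress=True)
S=dict(np.load("scene0.npz")); T=dict(np.load("top0.npz"))
def ray(c,p):
    d=c["pose"][:3,:3]@np.linalg.solve(c["K"],[*p,1]); return c["pose"][:3,3],d/np.linalg.norm(d)
def tri(ps,pt):
    A=np.zeros((3,3));b=np.zeros(3);R=[ray(S,ps),ray(T,pt)]
    for o,d in R:
        M=np.eye(3)-np.outer(d,d);A+=M;b+=M@o
    x=np.linalg.solve(A,b); return x,[np.linalg.norm(np.cross(x-o,d))*1e3 for o,d in R]
def onz(c,p,z):
    o,d=ray(c,p); return o+d*(z-o[2])/d[2]
def proj(c,X):
    q=c["K"]@(c["pose"][:3,:3].T@(np.asarray(X)-c["pose"][:3,3])); return q[:2]/q[2]
sc=lambda u,v:(340+(u+.5)/5.5-.5,200+(v+.5)/5.4-.5)
tc=lambda u,v:(420+(u+.5)/5-.5,140+(v+.5)/5-.5)
E
python3 - <<'E'
from h import *
for n,a,b in [("-x+y",(397,190),(256,265)),("-x-y",(517,258),(414,284)),("+x-y",(607,195),(421,142)),("+x+y",(482,135),(262,132)),("mark",(462,208),(336,262)),("slot",(500,186),(342,207)),("h--",(522,240),(405,269)),("h-+",(405,178),(268,254)),("h++",(482,143),(274,142)),("blockL",(203,262),(178,405)),("blockR",(343,246),(303,487)),("blockF",(292,283),(198,507)),("collar",(272,250),(248,443))]:
    print(n,*tri(sc(*a),tc(*b)), onz(T,tc(*b),.19)[:2],onz(S,sc(*a),.19)[:2])
for p in [(205,418),(248,443)]: print(onz(T,tc(*p),.196))
for p in [(228,448),(279,406),(296,422),(246,464)]: print("griptop?",onz(T,tc(*p),.236))
E
```

```text
-x+y [ 0.4619 -0.2978  0.1874] [np.float64(0.5678753903268774), np.float64(0.5678753903269264)] [ 0.461  -0.2964] [ 0.4594 -0.2996]
-x-y [ 0.4465 -0.3839  0.1914] [np.float64(0.5815383842963772), np.float64(0.5815383842964323)] [ 0.4471 -0.3851] [ 0.4475 -0.383 ]
+x-y [ 0.5298 -0.3963  0.1936] [np.float64(0.3440728619459421), np.float64(0.3440728619459623)] [ 0.531  -0.3983] [ 0.5341 -0.3945]
+x+y [ 0.5412 -0.3089  0.1887] [np.float64(1.1637426528436214), np.float64(1.1637426528435664)] [ 0.54   -0.3074] [ 0.5408 -0.3101]
mark [ 0.4605 -0.3399  0.1961] [np.float64(0.4749678643276244), np.float64(0.474967864327416)] [ 0.4613 -0.3421] [ 0.4685 -0.3369]
slot [ 0.4926 -0.3465  0.1967] [np.float64(0.5720903451479598), np.float64(0.5720903451479503)] [ 0.4937 -0.3489] [ 0.5017 -0.3432]
h-- [ 0.4559 -0.3794  0.1955] [np.float64(1.2401614509600594), np.float64(1.2401614509601848)] [ 0.4561 -0.3809] [ 0.464  -0.3773]
h-+ [ 0.4656 -0.301   0.1962] [np.float64(0.5344431771589178), np.float64(0.5344431771589327)] [ 0.4672 -0.3038] [ 0.4727 -0.2971]
h++ [ 0.5339 -0.3139  0.1896] [np.float64(0.044820780671719296), np.float64(0.04482078067148904)] [ 0.5337 -0.3137] [ 0.5334 -0.3142]
blockL [ 0.3732 -0.242   0.1636] [np.float64(15.081016264754703), np.float64(15.081016264754677)] [ 0.3811 -0.2446] [ 0.3304 -0.2516]
blockR [ 0.3419 -0.3123  0.2208] [np.float64(17.059319252534056), np.float64(17.059319252534213)] [ 0.3326 -0.3104] [ 0.3936 -0.3034]
blockF [ 0.3404 -0.2764  0.174 ] [np.float64(25.08318025373272), np.float64(25.083180253732905)] [ 0.3229 -0.2507] [ 0.347  -0.2994]
collar [ 0.3575 -0.2793  0.1968] [np.float64(0.3265232130875602), np.float64(0.32652321308764826)] [ 0.3583 -0.2821] [ 0.3646 -0.275 ]
[ 0.3726 -0.2571  0.196 ]
[ 0.3578 -0.2798  0.196 ]
griptop? [ 0.3518 -0.254   0.236 ]
griptop? [ 0.3739 -0.2836  0.236 ]
griptop? [ 0.3649 -0.2919  0.236 ]
griptop? [ 0.3428 -0.2629  0.236 ]
```

The box fits: its heights come out at 0.187 to 0.194 and its sides at 80 and 88 mm. The collar centre is at z 0.197. The key's yaw needs a closer look.

```bash
python3 - <<'E'
import cv2,numpy as np
a=cv2.imread("pics/scene0.png")[228:258,374:404]; b=cv2.imread("pics/top0.png")[214:244,452:482]
r=lambda i:cv2.resize(i,(400,400),interpolation=cv2.INTER_CUBIC)
g=np.hstack([r(a),r(b)]).astype(float); cv2.imwrite("pics/key2.png",(255*(g/255)**.55))
E
```

```text
[ WARN:0@0.091] global loadsave.cpp:1063 imwrite_ Unsupported depth image for selected encoder is fallbacked to CV_8U.
```

View pics/key2.png

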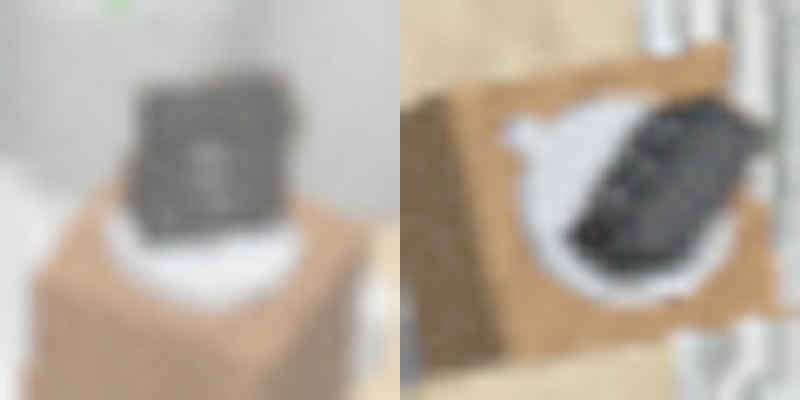

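In the top crop (right half) the collar is centred at about (631,198), the pointer tip is at (510,132), and the grip's long axis runs up and to the right. I'll fit the grip box silhouette to the dark pixels in both views, and fit the lid corners.

```bash
cat >>h.py <<'E'
from scipy.optimize import minimize, least_squares
def fitgrip(c,roi,z,x0,thr=85,up=8):
    r0,r1,c0,c1=roi
    g=cv2.cvtColor(c["img"],cv2.COLOR_RGB2GRAY)[r0:r1,c0:c1]
    G=(cv2.resize(g,None,fx=up,fy=up,interpolation=cv2.INTER_CUBIC)<thr).astype(np.uint8)
    n,L,st,_=cv2.connectedComponentsWithStats(G); G=(L==1+np.argmax(st[1:,4])).astype(np.uint8)
    def mask(p):
        a=np.deg2rad(p[2]*10);R=np.array([[np.cos(a),-np.sin(a)],[np.sin(a),np.cos(a)]])
        P=[]
        for sx in(-.009,.009):
            for sy in(-.019,.019):
                for dz in(.051,.091):
                    xy=R@[sx,sy]+np.array(p[:2])/100; P.append((proj(c,[*xy,z+dz])-[c0,r0]+.5)*up)
        M=np.zeros_like(G); cv2.fillPoly(M,[np.round(cv2.convexHull(np.float32(P))*16).astype(np.int32)],1,shift=4); return M
    f=lambda p:1-(mask(p)&G).sum()/(mask(p)|G).sum()
    best=min((minimize(f,[x0[0]*100,x0[1]*100,y/10],method="Nelder-Mead",options=dict(initial_simplex=[[x0[0]*100+a,x0[1]*100+b,y/10+e] for a,b,e in[(0,0,0),(.5,0,0),(0,.5,0),(0,0,1.5)]])) for y in range(0,180,20)),key=lambda r:r.fun)
    return best.x[0]/100,best.x[1]/100,best.x[2]*10%180,best.fun,G.sum()/up**2
E
python3 - <<'E'
from h import *
for t in (70,85,100): print(t,"top",fitgrip(T,(216,240,460,484),.145,(.3575,-.2795),t),"scene",fitgrip(S,(228,252,378,404),.145,(.3575,-.2795),t))
k=lambda u,v:(452+u/13.333-.5,214+v/13.333-.5)
cz=onz(T,k(231,198),.196);pz=onz(T,k(112,134),.196);d=pz-cz;print("collar",cz,np.rad2deg(np.arctan2(d[1],d[0])),np.linalg.norm(d))
# lid rigid fit
P=[(-40,45),(-40,-45),(40,-45),(40,45)];tp=[(256,265),(414,284),(421,142),(262,132)];sp=[(397,190),(517,258),(607,195),(482,135)]
def X(p,q): c,s=np.cos(p[3]),np.sin(p[3]);return [p[0]+(c*q[0]-s*q[1])/1e3,p[1]+(s*q[0]+c*q[1])/1e3,p[2]]
for cams in ("TS","T","S"):
    f=lambda p:np.concatenate([proj(c,X(p,q))-cr(*z) for c,cr,zz,n in((T,tc,tp,"T"),(S,sc,sp,"S")) if n in cams for q,z in zip(P,zz)])
    r=least_squares(f,[.49,-.34,.19,0]);p=r.x;print(cams,p[:3],np.rad2deg(p[3]),"rms px",np.sqrt(np.mean(r.fun**2)))
    print("slot pred top crop",(proj(T,X(p,(0,0)))-[420,140]+.5)*5,"mark",(proj(T,X(p,(-35,0)))-[420,140]+.5)*5)
E
```

```text
70 top (np.float64(0.35831185061837617), np.float64(-0.2788589811742369), np.float64(39.983982163543175), np.float64(0.26147468167012144), np.float64(117.15625)) scene (np.float64(0.3613015310089059), np.float64(-0.27472372502867143), np.float64(95.93838415430461), np.float64(0.48185544336698993), np.float64(82.09375))
85 top (np.float64(0.3583571812319856), np.float64(-0.2787823326459247), np.float64(42.573034392816595), np.float64(0.21072610473038733), np.float64(126.953125)) scene (np.float64(0.3629737276339597), np.float64(-0.27438637449277925), np.float64(91.52861831708248), np.float64(0.30678270740705704), np.float64(117.40625))
100 top (np.float64(0.35881508238930754), np.float64(-0.27953675932182925), np.float64(44.39647650085206), np.float64(0.16224783861671466), np.float64(136.90625)) scene (np.float64(0.3627415015554739), np.float64(-0.27387322085583254), np.float64(83.38985816501364), np.float64(0.24545210144278162), np.float64(132.78125))
collar [ 0.3574 -0.2788  0.196 ] 58.94125956800969 0.02766453132203683
TS [ 0.4948 -0.3467  0.1904] -8.110634937141713 rms px 0.5698768177877197
slot pred top crop [338.7632 205.6557] mark [336.373  264.4968]
T [ 0.4913 -0.34    0.2057] -7.800468824513679 rms px 0.38490261540091386
slot pred top crop [338.5946 205.7943] mark [336.5065 265.5406]
S [ 0.5141 -0.3388  0.175 ] -8.595729028639362 rms px 0.6260708560677807
slot pred top crop [311.0284 179.9538] mark [308.0138 237.5733]
```

```bash
python3 - <<'E'
from h import *
for n,a,b in [("cream cap",(468,212),(513,138)),("white red cap",(401,183),(396,108)),("white bottle?",(401,183),(424,137)),("straw",(388,203),(414,157)),("fan top",(325,241),(405,250)),("fan R",(356,270),(443,270)),("bucket rim far",(208,150),(150,208)),("lav",(299,176),(283,157)),("papers",(430,272),(497,226)),("small bottle",(433,216),(450,137))]:
    x,e=tri(a,b); print(n,x,"res mm",round(e[0],1))
for t in (110,125,140): print(t,fitgrip(T,(216,240,460,484),.145,(.3575,-.2795),t))
E
```

```text
cream cap [ 0.6039 -0.408   0.2495] res mm 3.7
white red cap [ 0.7289 -0.0968  0.1846] res mm 2.2
white bottle? [ 0.6102 -0.157   0.2598] res mm 1.4
straw [ 0.5714 -0.1394  0.1886] res mm 2.4
fan top [ 0.2927 -0.093   0.1619] res mm 13.6
fan R [ 0.2501 -0.2227  0.1356] res mm 10.7
bucket rim far [0.4145 0.656  0.2047] res mm 34.4
lav [0.5743 0.2693 0.1541] res mm 28.2
papers [ 0.3782 -0.3977  0.139 ] res mm 16.9
small bottle [ 0.6515 -0.2721  0.1451] res mm 6.7
110 (np.float64(0.35886538495310805), np.float64(-0.2792494796324364), np.float64(46.8204909970717), np.float64(0.15874908290535583), np.float64(149.453125))
125 (np.float64(0.35943632466386793), np.float64(-0.2805254316991647), np.float64(53.67611845225453), np.float64(0.5143760497974508), np.float64(298.78125))
140 (np.float64(0.3594167198176963), np.float64(-0.28025489059524117), np.float64(54.78867719306347), np.float64(0.5486492422578519), np.float64(344.1875))
```

```bash
cat >m.py <<'E'
import numpy as np
from scipy.spatial.transform import Rotation as R
def rel(p,yaw,q,yaw2,dec=1):
    M=R.from_euler("xyz",[180,0,yaw],degrees=True).as_matrix()
    return np.round(M.T@(np.array(q)-p)*100,dec), round(-(yaw2-yaw),1)
def after(p,yaw,s,t):
    M=R.from_euler("xyz",[180,0,yaw],degrees=True).as_matrix(); return np.array(p)+M@np.array(s)/100, yaw-t
E
python3 - <<'E'
from m import *
p,y=np.array([.163,.655,.227]),-14
for q,y2 in [((.30,.58,.40),-50),((.50,.38,.40),-100),((.58,.10,.40),-150),((.52,-.15,.40),-195),((.358,-.279,.33),-212)]:
    s,t=rel(p,y,q,y2); p,y=after(p,y,s,t); print(s,t,p,y)
E
```

```text
[ 15.1   4.  -17.3] 36 [0.29983778 0.57965796 0.4       ] -50
[28.2 -2.5 -0. ] 50 [0.500255   0.37970312 0.4       ] -100
[ 26.2 -12.7  -0. ] 50 [0.57982976 0.09963017 0.4       ] -150
[ 17.7 -18.6  -0. ] 45 [ 0.51954326 -0.14995055  0.4       ] -195
[ 12.3 -16.6   7. ] 17 [ 0.35777042 -0.2784595   0.33      ] -212
```

The rows are not in the units I measure in: shifts go in shares of 600 mm and turns go in shares of pi rad. I convert before sending: -17.3 cm / 60 = -0.2883, 15.1 cm / 60 = 0.2517, 36 degrees / 180 = 0.2.

Call:
{"op": "send_rows", "data": {"plan": [[[0,0,-0.0667,0,0,0],[0,0,-0.1333,0,0,0.0222],[0.0167,0.005,-0.1833,0,0,0.05],[0.0667,0.0167,-0.2167,0,0,0.0889],[0.125,0.0333,-0.25,0,0,0.1278],[0.1833,0.05,-0.275,0,0,0.1667],[0.2333,0.0617,-0.2883,0,0,0.1944],[0.2517,0.0667,-0.2883,0,0,0.2]]], "fingers": 0.6}}

```text
clock: 0.77
tool_pos: [0.3031, 0.5782, 0.4022]
orientation: [-179.8, 0.1, -50.4]
force: [0.1, -0.4, 0.5]
opening: 0.0531
gripper_force: 0.0
```

To row units: 28.2 cm / 60 = 0.47, 26.5 cm / 60 = 0.4417, 50 degrees / 180 = 0.2778.

Call:
{"op": "send_rows", "data": {"plan": [[[0.05,-0.005,0,0,0,0.0333],[0.1167,-0.01,0,0,0,0.0722],[0.1833,-0.0167,0,0,0,0.1111],[0.25,-0.0217,0,0,0,0.15],[0.3167,-0.0283,0,0,0,0.1889],[0.3833,-0.0333,0,0,0,0.2278],[0.4417,-0.0383,0,0,0,0.2611],[0.47,-0.0417,0,0,0,0.2778]]]}}

```text
clock: 1.43
tool_pos: [0.5022, 0.377, 0.399]
orientation: [180.0, -0.1, -100.4]
force: [-0.2, -0.4, -1.5]
opening: 0.0526
gripper_force: 0.0
```

To row units: 26.2 cm / 60 = 0.4367, -1.5 cm / 60 = -0.025, 50 degrees / 180 = 0.2778.

Call:
{"op": "send_rows", "data": {"plan": [[[0.05,-0.025,0,0,0,0.0333],[0.1083,-0.0533,0,0,0,0.0722],[0.1667,-0.0817,0,0,0,0.1111],[0.225,-0.11,0,0,0,0.15],[0.2833,-0.1383,0,0,0,0.1889],[0.3417,-0.1667,0,0,0,0.2278],[0.4,-0.195,0,0,0,0.2611],[0.4367,-0.2117,0,0,0,0.2778]]]}}

```text
clock: 2.1
tool_pos: [0.5802, 0.097, 0.399]
orientation: [-180.0, -0.1, -150.3]
force: [-0.2, 0.8, 0.8]
opening: 0.0526
gripper_force: 0.0
```

To row units: -18.6 cm / 60 = -0.31, 17.7 cm / 60 = 0.295, 45 degrees / 180 = 0.25.

Call:
{"op": "send_rows", "data": {"plan": [[[0.0367,-0.0383,0,0,0,0.0333],[0.075,-0.0783,0,0,0,0.0667],[0.1133,-0.1183,0,0,0,0.1],[0.1517,-0.1583,0,0,0,0.1333],[0.19,-0.2,0,0,0,0.1667],[0.23,-0.2417,0,0,0,0.2],[0.2667,-0.2833,0,0,0,0.2278],[0.295,-0.31,0,0,0,0.25]]]}}

```text
clock: 2.77
tool_pos: [0.519, -0.1517, 0.399]
orientation: [-180.0, -0.1, 164.8]
force: [-0.3, 0.0, 0.3]
opening: 0.0525
gripper_force: 0.0
```

To row units: -16.6 cm / 60 = -0.2767, -15.8 cm / 60 = -0.2633, 17 degrees / 180 = 0.0944.

Call:
{"op": "send_rows", "data": {"plan": [[[0.025,-0.0333,0.015,0,0,0.0111],[0.0533,-0.0717,0.03,0,0,0.0222],[0.0833,-0.1117,0.0467,0,0,0.0389],[0.1133,-0.1517,0.0633,0,0,0.05],[0.1433,-0.1933,0.0817,0,0,0.0667],[0.1733,-0.2333,0.0983,0,0,0.0778],[0.195,-0.2633,0.1117,0,0,0.0889],[0.205,-0.2767,0.1167,0,0,0.0944]]]}}

```text
clock: 3.43
tool_pos: [0.3557, -0.2789, 0.3281]
orientation: [-180.0, -0.1, 147.9]
force: [0.6, 0.6, -0.4]
opening: 0.0525
gripper_force: 0.0
```

```bash
python3 - <<'E'
from plant import ctrl
from h import *
s=ctrl.snapshot("scene");t=ctrl.snapshot("top");o=ctrl.get_obs();print(o["tool_pos"],o["orientation"],o["joint_pos"],o["force"])
np.savez("scene1.npz",**s);np.savez("top1.npz",**t)
p=proj(S,o["tool_pos"]);q=proj(T,o["tool_pos"]);print(p,q)
a=s["img"][190:265,350:425,::-1];b=t["img"][195:255,440:500,::-1]
r=lambda i:cv2.resize(i,(400,400),interpolation=cv2.INTER_CUBIC)
g=np.hstack([r(a),r(b)]).astype(float); cv2.imwrite("pics/g1.png",(255*(g/255)**.6).astype(np.uint8))
E
```

```text
[ 0.3569 -0.2787  0.3289] [-179.996    -0.062   147.9317] [ -12.9479   -4.1695  -15.5869   -0.0169  -78.6424 -109.117 ] [ 0.1635 -0.0074  0.2919]
[392.7424 210.4425] [488.4532 223.1937]
```

View pics/g1.png

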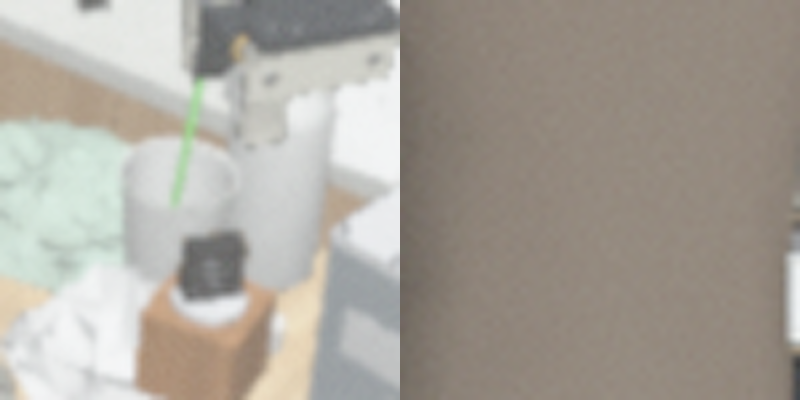

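The scene view shows the open gripper above the key with nothing in the way. The near fingertip is at crop (262,135) and the key grip is at crop (213,265). I'll go down and grip.

To row units: 12.8 cm / 60 = 0.2133, 12.5 cm / 60 = 0.2083.

Call:
{"op": "send_rows", "data": {"plan": [[[0,0,0.0333,0,0,0],[0,0,0.075,0,0,0],[0,0,0.1167,0,0,0],[0,0,0.15,0,0,0],[0,0,0.175,0,0,0],[0,0,0.195,0,0,0],[0,0,0.2083,0,0,0],[0,0,0.2133,0,0,0]]]}}

```text
clock: 4.2
tool_pos: [0.3586, -0.2777, 0.2005]
orientation: [-180.0, -0.1, 148.1]
force: [-0.3, 0.3, 0.3]
opening: 0.0525
gripper_force: 0.0
```

Call:
{"op": "send_rows", "data": {"plan": [[[0,0,0,0,0,0],[0,0,0,0,0,0],[0,0,0,0,0,0],[0,0,0,0,0,0],[0,0,0,0,0,0],[0,0,0,0,0,0],[0,0,0,0,0,0],[0,0,0,0,0,0]]], "fingers": 0}}

```text
clock: 4.87
tool_pos: [0.3584, -0.2784, 0.202]
orientation: [180.0, 0.0, 148.0]
force: [0.2, 0.7, 3.2]
opening: 0.0178
gripper_force: 30.0
```

To row units: -10 cm / 60 = -0.1667, -9.5 cm / 60 = -0.1583.

Call:
{"op": "send_rows", "data": {"plan": [[[0,0,-0.0083,0,0,0],[0,0,-0.025,0,0,0],[0,0,-0.05,0,0,0],[0,0,-0.0833,0,0,0],[0,0,-0.1167,0,0,0],[0,0,-0.1417,0,0,0],[0,0,-0.1583,0,0,0],[0,0,-0.1667,0,0,0]]]}}

```text
clock: 5.53
tool_pos: [0.3587, -0.2785, 0.3035]
orientation: [180.0, 0.1, 148.0]
force: [0.1, 0.2, -0.8]
opening: 0.018
gripper_force: 30.0
```

```bash
python3 - <<'E'
from plant import ctrl
from h import *
from m import *
s=ctrl.snapshot("scene");o=ctrl.get_obs();print(o["tool_pos"],o["orientation"],o["joint_pos"],o["force"],o["opening"])
p,y=np.array([.3578,-.2785,.302]),148
for q,y2 in [((.42,-.31,.302),205),((.4948,-.3467,.285),262)]:
    a,t=rel(p,y,q,y2); p,y=after(p,y,a,t); print(a,t,p,y)
E
```

```text
[ 0.3587 -0.2786  0.3034] [179.9754   0.133  148.0341] [ -12.8381   -3.5877  -18.3118    0.0211  -75.1421 -109.1332] [ 0.8734 -0.0042  0.2203] 0.01792254123294147
[-6.9  0.6  0. ] -57 [ 0.4195 -0.31    0.302 ] 205
[-5.3 -6.5  1.7] -57 [ 0.495  -0.3465  0.285 ] 262
```

To row units: -6.9 cm / 60 = -0.115, -6.1 cm / 60 = -0.1017, -54 degrees / 180 = -0.3.

Call:
{"op": "send_rows", "data": {"plan": [[[-0.0117,0.0017,0,0,0,-0.0333],[-0.0267,0.0033,0,0,0,-0.0722],[-0.0417,0.0033,0,0,0,-0.1111],[-0.0567,0.005,0,0,0,-0.15],[-0.0717,0.0067,0,0,0,-0.1889],[-0.0867,0.0083,0,0,0,-0.2278],[-0.1017,0.0083,0,0,0,-0.2667],[-0.115,0.01,0,0,0,-0.3]]]}}

```text
clock: 6.25
tool_pos: [0.42, -0.3098, 0.3003]
orientation: [179.9, -0.1, -157.6]
force: [-0.9, 0.3, 0.1]
opening: 0.0177
gripper_force: 30.0
```

To row units: -3 degrees / 180 = -0.0167.

Call:
{"op": "send_rows", "data": {"plan": [[[0,0,0,0,0,-0.0167],[0,0,0,0,0,-0.0167]]]}}

```text
clock: 6.42
tool_pos: [0.4198, -0.3097, 0.3002]
orientation: [179.9, -0.1, -154.8]
force: [-0.5, -0.1, -1.2]
opening: 0.0179
gripper_force: 30.0
```

To row units: -6.5 cm / 60 = -0.1083, 1.2 cm / 60 = 0.02, -55 degrees / 180 = -0.3056.

Call:
{"op": "send_rows", "data": {"plan": [[[-0.01,-0.0117,0.0033,0,0,-0.0389],[-0.0217,-0.0267,0.0067,0,0,-0.0778],[-0.035,-0.0433,0.0117,0,0,-0.1167],[-0.0483,-0.06,0.015,0,0,-0.1556],[-0.0617,-0.075,0.02,0,0,-0.1944],[-0.0733,-0.09,0.0233,0,0,-0.2333],[-0.0833,-0.1017,0.0267,0,0,-0.2722],[-0.0883,-0.1083,0.0283,0,0,-0.3056]]]}}

```text
clock: 7.08
tool_pos: [0.4958, -0.3463, 0.2831]
orientation: [179.9, 0.0, -99.8]
force: [-0.1, 0.7, -1.1]
opening: 0.0178
gripper_force: 30.0
```

To row units: -2 degrees / 180 = -0.0111.

Call:
{"op": "send_rows", "data": {"plan": [[[0,0,0,0,0,-0.0111],[0,0,0,0,0,-0.0111],[0,0,0,0,0,-0.0111]]]}}

```text
clock: 7.33
tool_pos: [0.4951, -0.3461, 0.284]
orientation: [179.9, 0.0, -98.1]
force: [0.7, 0.2, -0.8]
opening: 0.0178
gripper_force: 30.0
```

```bash
python3 - <<'E'
from plant import ctrl
from h import *
s=ctrl.snapshot("scene");o=ctrl.get_obs();print(o["tool_pos"],o["orientation"],o["joint_pos"],o["force"],o["opening"])
np.savez("scene2.npz",**s)
a=s["img"][205:265,400:460,::-1].astype(float)
b=S["img"][205:265,400:460,::-1].astype(float)
r=lambda i:cv2.resize((255*(i/255)**.7).astype(np.uint8),(400,400),interpolation=cv2.INTER_CUBIC)
cv2.imwrite("pics/g2.png",np.hstack([r(a),r(b)]))
E
```

```text
[ 0.4951 -0.3461  0.2842] [179.9597   0.0136 -98.133 ] [-16.445   12.1459  -3.4521  -0.0079 -74.4438   8.3142] [-0.1214  0.0552 -0.4636] 0.017965327121893335
```

View pics/g2.png

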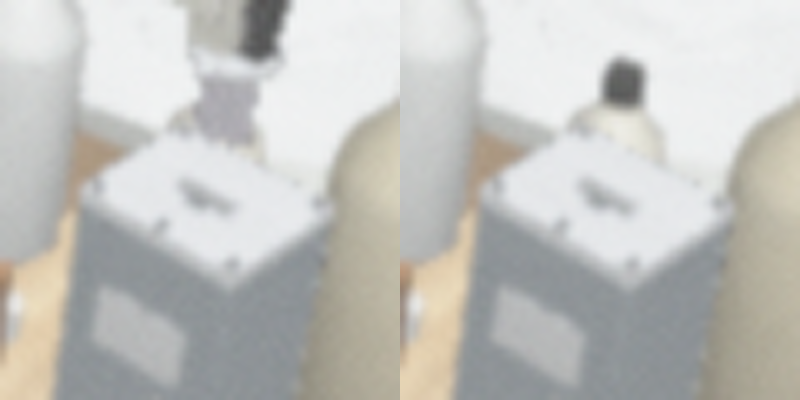

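The left half shows the key's collar at about (235,62), its tongue below it, and the slot at about (210,195) on the lid. The pointer is on the left (-x) side. Now an overlay of the predicted outlines, to find the residual offset in this one camera.

```bash
cat >ov.py <<'E'
from h import *
def Rz(a): a=np.deg2rad(a);return np.array([[np.cos(a),-np.sin(a),0],[np.sin(a),np.cos(a),0],[0,0,1]])
def arcs(r,z): return [(r*np.cos(t),r*np.sin(t),z) for t in np.linspace(0,2*np.pi,60)]
T_=[(-4,14),(-4,4),(-10,4),(-10,-4),(-4,-4),(-4,-14),(4,-14),(4,14),(-4,14)]
SL=[(-6,16),(-6,6),(-12,6),(-12,-6),(-6,-6),(-6,-16),(6,-16),(6,16),(-6,16)]
def draw(im,c,pl,pos,yaw,f,col,o):
    P=[(proj(c,np.array(pos)+Rz(yaw)@np.array(q)/1e3)-o+.5)*f for q in pl]
    cv2.polylines(im,[np.round(np.array(P)*8).astype(np.int32)],False,col,1,cv2.LINE_AA,3)
def overlay(c,key,box,yaw,name,roi,f):
    r0,r1,c0,c1=roi
    im=cv2.resize(c["img"][r0:r1,c0:c1,::-1],None,fx=f,fy=f,interpolation=cv2.INTER_CUBIC); ov=im.copy();o=np.array([c0,r0])
    if key is not None:
        draw(ov,c,[(x,y,0) for x,y in T_],key,yaw,f,(0,0,255),o)
        for x,y in T_[:-1]: draw(ov,c,[(x,y,0),(x,y,45)],key,yaw,f,(0,0,255),o)
        for z in(45,51): draw(ov,c,arcs(22,z),key,yaw,f,(0,160,0),o)
    draw(ov,c,[(x,y,0) for x,y in SL],box,yaw,f,(255,0,0),o)
    draw(ov,c,[(-40,45,0),(-40,-45,0),(40,-45,0),(40,45,0),(-40,45,0)],box,yaw,f,(255,0,0),o)
    cv2.imwrite(name,np.hstack([im,ov]))
E
python3 - <<'E'
from ov import *
c=dict(np.load("scene2.npz"))
overlay(c,(.4951,-.3462,.2285),(.4948,-.3467,.190),-8.1,"pics/g3.png",(208,252,410,452),9.5)
E
```

```text
(no output)
```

View pics/g3.png

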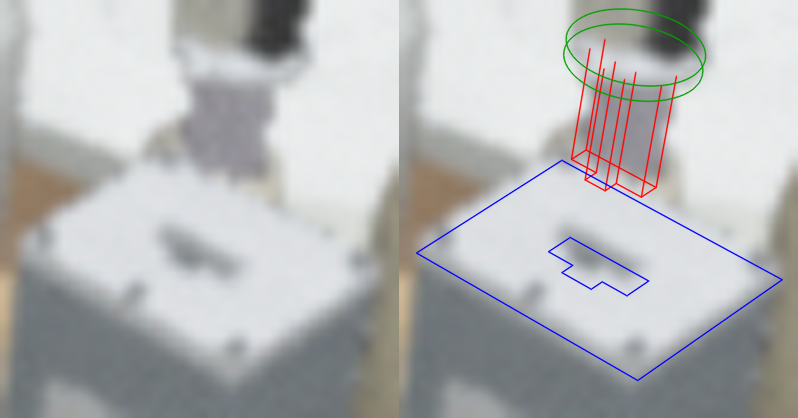

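```bash
cat >fk.py <<'E'
from ov import *
def fitkey(c,z,yaw,p0,roi,tilt=False,bg=S):
    r0,r1,c0,c1=roi;u=8;I=c["img"][r0:r1,c0:c1].astype(float).mean(2);B=bg["img"][r0:r1,c0:c1].astype(float).mean(2);o=np.array([c0,r0])
    def al(pls,p):
        M=np.zeros(((r1-r0)*u,(c1-c0)*u),np.uint8)
        tl=np.deg2rad(p[2:4]) if len(p)>2 else (0,0)
        for pl in pls:
            P=[]
            for q in pl:
                q=np.array(q,float); q[:2]+= (51+12-q[2])*np.array(tl)   # small tilt about the grip
                P.append((proj(c,np.array([*p[:2],z])+Rz(yaw)@q/1e3)-o+.5)*u)
            cv2.fillPoly(M,[np.round(cv2.convexHull(np.float32(P))*16).astype(np.int32)],1,shift=4)
        return cv2.resize(cv2.GaussianBlur(M.astype(np.float32),(0,0),u*.5),(c1-c0,r1-r0),interpolation=cv2.INTER_AREA)
    blade=[(x,y,zz) for x in(-4,4) for y in(-14,14) for zz in(0,45)];rib=[(x,y,zz) for x in(-10,0) for y in(-4,4) for zz in(0,45)]
    col=arcs(22,45)+arcs(22,51)
    def res(p):
        a,b=al([blade,rib],p),al([col],p)
        k=np.stack([(a*(1-b)).ravel(),b.ravel()],1); y=(I-B*(1-a)*(1-b)).ravel()
        w,*_=np.linalg.lstsq(k,y,rcond=None); return ((k@w-y)**2).mean()
    n=4 if tilt else 2
    x0=np.array([*p0,0,0][:n]);st=np.vstack([x0]+[x0+np.eye(n)[i]*(.004 if i<2 else 3) for i in range(n)])
    r=minimize(res,x0,method="Nelder-Mead",options=dict(initial_simplex=st,xatol=1e-5,fatol=1e-4));return r.x,r.fun**.5
E
python3 - <<'E'
from fk import *
c=dict(np.load("scene2.npz"))
for z in (.2275,.2295):
  for roi in [(213,232,424,444),(216,230,426,442)]:
    print(z,roi,fitkey(c,z,-8.1,(.497,-.346),roi),fitkey(c,z,-8.1,(.497,-.346),roi,True))
o=np.array([410,208]);f=lambda u,v:np.array([u,v])/9.5-.5+o
for n,p in [("holes mid",(200,248.5)),("crossbar mid",(201,251)),("mark",(133,292))]: print(n,onz(S,f(*p),.19))
c4=[f(20,240),f(235,378),f(378,270)]
print([onz(S,q,.19) for q in c4],"mid LR",(onz(S,c4[0],.19)+onz(S,c4[2],.19))/2)
E
```

```text
0.2275 (213, 232, 424, 444) (array([ 0.5033, -0.3437]), np.float64(13.062527461348278)) (array([ 0.5026, -0.3443,  0.5614,  0.8177]), np.float64(13.043996019724096))
0.2275 (216, 230, 426, 442) (array([ 0.5044, -0.3433]), np.float64(7.190851209935455)) (array([ 0.503 , -0.344 ,  0.5875,  0.6866]), np.float64(7.2537803342158815))
0.2295 (213, 232, 424, 444) (array([ 0.5003, -0.3451]), np.float64(13.052558672304112)) (array([ 0.4999, -0.3453,  0.3981,  0.3647]), np.float64(13.061056977712212))
0.2295 (216, 230, 426, 442) (array([ 0.5007, -0.3448]), np.float64(7.214137832208271)) (array([ 0.5002, -0.3452,  0.6927,  0.5938]), np.float64(7.247987055393193))
holes mid [ 0.5036 -0.3424  0.19  ]
crossbar mid [ 0.5026 -0.3433  0.19  ]
mark [ 0.4678 -0.337   0.19  ]
[array([ 0.4683, -0.2937,  0.19  ]), array([ 0.4491, -0.3843,  0.19  ]), array([ 0.5317, -0.3934,  0.19  ])] mid LR [ 0.5    -0.3436  0.19  ]
```

In the scene camera the key is at about (0.502,-0.344) and the slot at about (0.5025,-0.343). That is within 1 mm, so I'll nudge 1 mm and lower into the mouth of the slot, watching the force.

To row units: 4.1 cm / 60 = 0.0683, 3.9 cm / 60 = 0.065.

Call:
{"op": "send_rows", "data": {"plan": [[[-0.0017,0,0.0083,0,0,0],[-0.0017,0,0.025,0,0,0],[-0.0017,0,0.0383,0,0,0],[-0.0017,0,0.0483,0,0,0],[-0.0017,0,0.055,0,0,0],[-0.0017,0,0.06,0,0,0],[-0.0017,0,0.065,0,0,0],[-0.0017,0,0.0683,0,0,0]]]}}

```text
clock: 8.05
tool_pos: [0.4956, -0.3453, 0.2433]
orientation: [180.0, -0.0, -98.0]
force: [-0.7, 1.0, -0.4]
opening: 0.0179
gripper_force: 30.0
```

To row units: 0.4 cm / 60 = 0.0067, 0.3 cm / 60 = 0.005.

Call:
{"op": "send_rows", "data": {"plan": [[[0,0,0.0033,0,0,0],[0,0,0.005,0,0,0],[0,0,0.0067,0,0,0],[0,0,0.0067,0,0,0]]]}}

```text
clock: 8.38
tool_pos: [0.4956, -0.3453, 0.2395]
orientation: [-180.0, 0.0, -98.0]
force: [-0.5, 0.3, -0.2]
opening: 0.0181
gripper_force: 30.0
```

No contact with the tip about 6 mm below the lid level, so the tongue is in the slot. I'll keep lowering.

To row units: 2.1 cm / 60 = 0.035, 1.5 cm / 60 = 0.025.

Call:
{"op": "send_rows", "data": {"plan": [[[0,0,0.005,0,0,0],[0,0,0.01,0,0,0],[0,0,0.015,0,0,0],[0,0,0.02,0,0,0],[0,0,0.025,0,0,0],[0,0,0.03,0,0,0],[0,0,0.0333,0,0,0],[0,0,0.035,0,0,0]]]}}

```text
clock: 9.05
tool_pos: [0.4955, -0.3452, 0.2181]
orientation: [180.0, 0.0, -98.0]
force: [0.3, -0.3, -0.7]
opening: 0.0178
gripper_force: 30.0
```

To row units: 1.3 cm / 60 = 0.0217, 1.2 cm / 60 = 0.02.

Call:
{"op": "send_rows", "data": {"plan": [[[0,0,0.0033,0,0,0],[0,0,0.0067,0,0,0],[0,0,0.01,0,0,0],[0,0,0.0133,0,0,0],[0,0,0.0167,0,0,0],[0,0,0.0183,0,0,0],[0,0,0.02,0,0,0],[0,0,0.0217,0,0,0]]]}}

```text
clock: 9.72
tool_pos: [0.4957, -0.3453, 0.2058]
orientation: [-180.0, -0.0, -98.0]
force: [-0.8, 1.1, 4.5]
opening: 0.0177
gripper_force: 30.0
```

To row units: 0.5 cm / 60 = 0.0083, 0.45 cm / 60 = 0.0075.

Call:
{"op": "send_rows", "data": {"plan": [[[0,0,0.0017,0,0,0],[0,0,0.0033,0,0,0],[0,0,0.005,0,0,0],[0,0,0.0067,0,0,0],[0,0,0.0075,0,0,0],[0,0,0.0083,0,0,0],[0,0,0.0083,0,0,0],[0,0,0.0083,0,0,0]]]}}

```text
clock: 10.38
tool_pos: [0.4958, -0.3454, 0.202]
orientation: [-179.9, -0.0, -97.9]
force: [-3.2, 3.6, 13.0]
opening: 0.018
gripper_force: 30.0
```

To row units: 0.1 cm / 60 = 0.0017, 0.05 cm / 60 = 0.0008.

Call:
{"op": "send_rows", "data": {"plan": [[[0,0,0.0008,0,0,0],[0,0,0.0017,0,0,0],[0,0,0.0017,0,0,0],[0,0,0.0017,0,0,0]]]}}

```text
clock: 10.72
tool_pos: [0.4958, -0.3454, 0.2019]
orientation: [-179.9, -0.1, -97.9]
force: [-5.9, 5.9, 17.9]
opening: 0.0179
gripper_force: 30.0
```

```bash
python3 - <<'E'
from plant import ctrl
from ov import *
s=ctrl.snapshot("scene");o=ctrl.get_obs();print(o["tool_pos"],o["orientation"],o["force"],o["moment"],o["opening"])
np.savez("scene3.npz",**s)
d=(.0075,.0025,0)
overlay(s,np.add((.4957,-.3453,.145),d),(.5025,-.343,.19),-8.1,"pics/g4.png",(208,252,410,452),9.5)
E
```

```text
[ 0.4958 -0.3454  0.202 ] [-179.9064   -0.0594  -97.9301] [-5.3566  6.5199 17.8176] [ 2.2039  1.8081 -0.0345] 0.018012771145416863
```

View pics/g4.png

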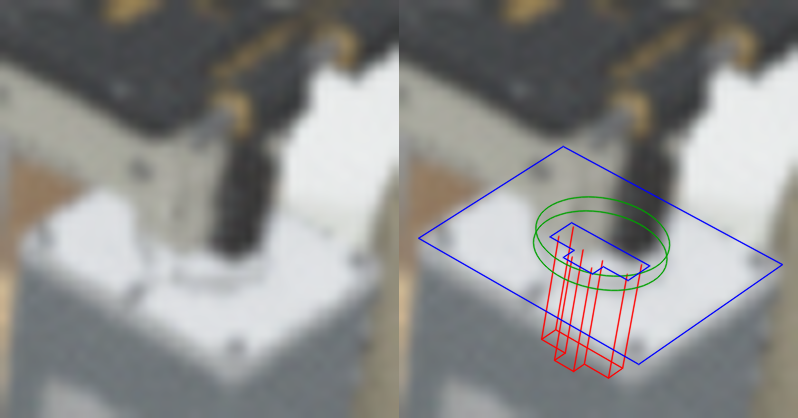

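The collar sits on the lid, with its lower edge at about (215,290), matching the prediction. TCP z has stalled at 0.202, the same height as at the grasp, and the push is a stiff 18 N, so the key is home. I'll hand in while holding it.

```bash
python3 -c "
from plant import ctrl
print(ctrl.close_job())"
```

```text
the job is handed in; nothing more can be done
None
```

I handed the job in at about 10.8 s with the key still gripped and held home in the slot; the collar is on the lid and the arm is pushing down with about 18 N, so the plunger should be fully pressed, though I could not see it or read it directly.

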